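# Take the tall battery pack out of its latched charger dock

## Robot

A 7-joint arm with a two-finger parallel gripper is mounted at the origin on the work surface. World frame = base frame: x ahead of the robot, y to its left, z up, the work surface at z = 0. Lengths are in m, angles in rad, forces in N, time in s.
With the tool pointing down it reaches from about 0.425 to 0.925 m from the base axis. Payload 6.8 kg.
Tool frame: the origin (TCP) lies at the very end of the fingers, on their centre line; the grasp point (between the pads) lies bot.hold_point_z behind it (bot.hold_point_z is the distance from the TCP to the grasp point, in m); z points along the fingers, y is the line along which they close (so a half turn about z gives the same grasp; the last joint's range is limited). The gripper opens to 88 mm and grips with 3 to 60 N. Pads are 20 mm wide; open, the fingers measure 115 mm over their backs; the gripper's body (75 mm by 178 mm) begins 61 mm behind the grasp point.
Start: joints at [1.235, 0.477, 0.022, 1.555, -0.011, 1.109, -0.083], TCP at [0.152, -0.658, 0.223] pointing down, gripper open.
Joint ranges: [-2.96, 2.96], [-0.34, 2.1], [-1.41, 1.46], [0.24, 2.44], [-1.37, 4.51], [0.17, 1.92], [-2.96, 2.96]. Speed limits (rad/s): [2.39, 2.39, 3.14, 3.14, 3.14, 3.14, 3.14].

## Interface

Orientations are given as a unit quaternion [w, x, y, z].
In Python, from bench import bot, gripper_to, inverse_kinematics, read_camera, calibration, close_job, spot_in, silhouettes, spot_point, readout gives the robot as it stands. The module is installed in compiled form; this text tells all that it offers. Calls block until the motion is done:
- bot.move_to(position, orientation): joint-space move of the TCP to a pose.
- bot.move_straight(position, orientation=None, rate=0.15, threshold=None): straight line of the TCP; orientation=None keeps the orientation; rate is the mean speed in m/s. With threshold (N) it stops when the force on the tool has changed by that much, and returns True; else False.
- bot.goto_joints(angles): joint-space move.
- gripper_to(opening): finger opening in m; the grip force is fixed at half the most; returns when the fingers have stopped.
- bot.wait(seconds).
- inverse_kinematics(position, orientation): joint angles nearest the present ones, or None.
- read_camera(name): name is "scene" or "top" or "wrist"; returns (picture, depth): 480x640x3 uint8, red, green, blue; 480x640 float32, m along the optical axis (not along the pixel's ray), 0 where there is no reading.
- calibration(name): a dict with "fovy" (degrees; the focal length in pixels is half the picture's height over the tangent of half this angle, whatever the lens; pixels are square), "cx", "cy" (the principal point, pixels), "pose" (4x4, takes a point from camera to world coordinates). Camera axes: x right, y down, z forward; pixel columns grow to the right and rows downward; lengths in m; the calibration is good to about 2 mm. A picture is of the moment at which its call begins: read the wrist's pose just before it. calibration takes no time and is no camera call; for the wrist camera it gives the pose at the moment of the call.
A pose or a line that the arm cannot do raises bot.PlanningError and nothing moves.
- close_job(): hands the job in; it is judged then, once.
Trained networks look in the newest picture that a camera, given by its name, has taken for a name from the list of things; names that differ only in an ending like _2 or _b are one class to them, and where a whole thing is asked for, a point or a joint stands for the part that bears it (a point fixed in the world has none). Each returns a list of dicts, best first, with "confidence" (0 to 1); they miss things now and then, are a little off and sometimes report something else, mostly with a low value. They report only what shows in the picture. A call takes as long as a camera call. They do not tell look-alikes from the thing itself.
- spot_in(thing, camera): "at" ([x, y, z] in m, in world coordinates, good to about 4 mm: the middle of the surface that is visible of it).
- silhouettes(thing, camera): "region" (480x640 bool, what is visible of it).
- spot_point(thing, camera): "at" ([x, y, z] in m, in world coordinates, good to about 4 mm: a listed point, or the origin of a listed thing).
Readings, each from a call of its own:
- readout.current_clock(): time.
- readout.current_q(): joint angles.
- readout.current_dq(): joint speeds.
- readout.current_tau(): joint torques, N m.
- readout.current_ee_pos(): TCP position.
- readout.current_tool_rot(): TCP orientation.
- readout.current_force(): force on the tool from outside, world axes, zero at the start.
- readout.current_torque(): the same for the moment, N m.
- readout.current_gripper_width(): finger opening in m.
- readout.current_grip_force(): force on a finger pad.
Only numpy, scipy, OpenCV 4.12 (cv2) and the standard library are available. Lean on these libraries where they do the work, as an engineer would, in place of code of your own. Each camera call takes 0.05 s, during which the arm holds its last target. There are 200 camera calls.

## Task

The impact wrench needs the tall battery pack. Press the paddle of the tall pack's charger dock down until it clicks and stays down by itself (do not ram it), let go of it, then pull the pack straight out of its dock against the snap that holds it and set it down gently, upright, in the middle of the black rubber mat, leaving the paddle latched down. Leave the short pack docked with its paddle up, and do not disturb the other things on the bench.

Things in the scene. Friction and masses are not known exactly. Their poses are not given: they have to be found in the camera images.
- dock_tall: black plastic charger dock, fixed, holding the tall pack; 109 mm wide, deck 30 mm high from x = -53 to 63 mm, stop wall behind the pack 64 mm high. Origin: on the bench under the centre of the docked pack. The pack slides OUT along the dock's -x; y is across, z up. In front two fixed cheeks, 28 mm high, flank the paddle (x -112 to -50 mm, y +-23 to +-36 mm).
- mouth_tall (a point): front end of the tall dock's side walls, 10 mm out from the dock's origin, at their top, 48 mm high. Lips reach in to y = +-34 mm over the pack's foot (1.5 mm play, slick): no lifting until the pack has slid out 62 mm. Two spring balls in the walls snap into notches of the foot: 14 to 20 N of straight pull frees it within some 10 mm, then it slides lightly.
- latch_tall: grey plastic latch lever of the tall pack's dock; origin on its hinge, low inside the dock (dock frame 30, 0, 12 mm), its own -x points out along the paddle. It swings 0.2 rad from up (rest) to fully down (its x axis level). Up, its tooth stands in front of the pack and blocks it; down, all of it lies below the deck. Its plastic takes up to 60 N.
- paddle_tall (a point): the place to press: top of the grey ribbed paddle (30 mm wide, 85 mm long), 20 mm from its free end, 125 mm out from the dock's origin; 55 mm above the bench when up, 24 mm fully down. Spring 2 to 4 N up; half way down a detent resists (8 to 15 N to press slowly through), beyond it the paddle snaps down and stays 26 mm above the bench, just short of its stop. Pressed only part way it springs back.
- pack_tall: grey battery pack with a black foot, 75 mm tall, 0.4 to 0.75 kg: foot 100 x 78 x 10 mm, above it the body 100 mm long (along x), 60 mm wide (y), from 10 to 75 mm height. Origin: centre of its underside; docked, its axes are those of the dock and its underside is 30 mm above the bench. Grip the body across its 60 mm width.
- dock_short: an identical dock, fixed, holding the short pack; same frame. Leave it alone.
- latch_short: the latch lever of the short pack's dock, same as the other. Leave it up.
- paddle_short (a point): the place on the paddle of the short pack's dock, like the other. Do not press it.
- pack_short: battery pack like the tall one but only 48 mm tall; stays in its dock. Origin: centre of its underside.
- mat: black rubber mat, 220 (x) x 180 (y) x 4 mm, fixed flat on the bench. Origin: centre of its underside.
- impact_wrench: black cordless impact wrench without battery, lying on its side, 150 mm long, 200 mm across with its handle, 64 mm high, loose; beyond the mat. Origin: on the bench under the middle of its barrel.
- sprayer: white and red pump sprayer bottle, 95 mm across, 217 mm tall, loose, standing on the far left of the docks. Origin: centre of its underside.
- spray_can: grey spray can, 58 mm across, 190 mm tall, loose, standing left of the docks. Origin: centre of its underside.
There are look-alikes about, which are no part of the job. Leave any turquoise or white look-alike of the pack_tall alone.

How it is judged:
On the way, in this order (a step that is already met when the one before it is completed fails the run):
1. the tall pack's paddle is latched down and stays there untouched, the pack still docked (z of paddle_tall in the frame of dock_tall below 0.034 m and contact force between latch_tall and the fingers below 0.3 N and contact force between latch_tall and the arm below 0.3 N and x of pack_tall in the frame of dock_tall above -0.02 m), for 0.2 s.
2. the tall pack is pulled out of its dock, the paddle still latched (x of pack_tall in the frame of dock_tall below -0.06 m and z of paddle_tall in the frame of dock_tall below 0.034 m), for 0.05 s.
At the end, for the whole second after the job is handed in: The tall pack rests upright on the mat (within 0.1 rad), its centre within 50 mm of the mat's centre; its dock's paddle is still latched down (below 34 mm); the short pack is still docked with its paddle up (horizontal distance between pack_tall and mat below 0.05 m and z of pack_tall in the frame of mat between 0.001 and 0.009 m and angle between pack_tall's own z axis and vertical below 0.1 rad and linear speed of pack_tall below 0.02 m/s and z of paddle_tall in the frame of dock_tall below 0.034 m and distance between pack_short and dock_short below 0.036 m and z of paddle_short in the frame of dock_short above 0.05 m); the robot touches nothing.
It fails at once if the tall pack's latch is rammed with more than 60 N (contact force between latch_tall and the fingers above 60 N or contact force between latch_tall and the arm above 60 N).
It fails at once if the tall pack is dropped (faster than 0.6 m/s while not held) (linear speed of pack_tall above 0.6 m/s and contact force between pack_tall and the fingers below 0.5 N).
It fails at once if the short pack's paddle is pressed (z of paddle_short in the frame of dock_short below 0.045 m).
It fails at once if the short pack is moved more than 10 mm (distance of pack_short from where it was at the start of the episode above 0.01 m).
It fails at once if the impact wrench, the sprayer or the spray can is moved more than 30 mm (distance of any of impact_wrench, sprayer, spray_can from where it was at the start of the episode above 0.03 m).
It also fails if it takes over 64 s, if anything falls off the work surface, if the arm or the gripper's body presses on something with over 40 N, if the wrist force passes 120 N, or if a joint passes its speed limit or range.

## Working session

There is one attempt and no reset: what is moved stays moved. The work goes in short steps, each a Python script; the robot and the scene stay as the last script left them, time stands still between calls to the robot, and variables do not carry over. Pictures are saved under pics/ and viewed, at most 10 in all, crops included, and the job is handed in when it is done.

```bash
mkdir -p pics
python3 - <<'E'
from bench import *
import cv2
for c in ["scene","top"]:
    p,d=read_camera(c); cv2.imwrite(f"pics/{c}0.png",p[:,:,::-1])
    for t in ["dock_tall","mouth_tall","paddle_tall","pack_tall","latch_tall","pack_short","paddle_short","dock_short","mat","impact_wrench","sprayer","spray_can"]:
        print(c,t,[([round(float(x),3) for x in r["at"]],round(float(r["confidence"]),2)) for r in spot_point(t,c)])
print(bot.hold_point_z,readout.current_ee_pos(),readout.current_tool_rot(),readout.current_clock(), readout.current_force())
E
```

```text
scene dock_tall [([0.474, 0.116, -0.002], 0.92)]
scene mouth_tall []
scene paddle_tall [([0.456, -0.001, 0.055], 0.65)]
scene pack_tall [([0.3, 0.153, -0.001], 0.84), ([0.474, 0.116, 0.024], 0.77), ([0.333, 0.326, -0.004], 0.76), ([0.8, 0.194, 0.002], 0.73), ([0.455, 0.001, 0.054], 0.37)]
scene latch_tall []
scene pack_short [([0.648, 0.165, 0.028], 0.62)]
scene paddle_short [([0.648, 0.051, 0.054], 0.83), ([0.469, 0.109, 0.046], 0.19)]
scene dock_short [([0.647, 0.169, -0.002], 0.7)]
scene mat [([0.516, -0.208, -0.001], 0.71)]
scene impact_wrench [([0.76, -0.212, 0.001], 0.96), ([0.646, 0.172, 0.001], 0.22)]
scene sprayer []
scene spray_can [([0.521, 0.387, 0.002], 0.81), ([0.474, 0.119, -0.001], 0.2)]
top dock_tall [([0.473, 0.118, 0.002], 0.69)]
top mouth_tall []
top paddle_tall [([0.448, -0.004, 0.055], 0.76)]
top pack_tall [([0.335, 0.326, 0.001], 0.92), ([0.791, 0.194, 0.004], 0.92), ([0.476, 0.112, 0.034], 0.88), ([0.31, 0.155, -0.001], 0.59), ([0.647, 0.05, 0.053], 0.28)]
top latch_tall []
top pack_short [([0.651, 0.163, 0.032], 0.83)]
top paddle_short [([0.649, 0.052, 0.055], 0.57)]
top dock_short [([0.648, 0.167, -0.004], 0.85), ([0.452, -0.002, 0.056], 0.67)]
top mat [([0.515, -0.214, 0.005], 0.76)]
top impact_wrench [([0.758, -0.211, 0.001], 0.96), ([0.522, 0.389, 0.001], 0.59)]
top sprayer [([0.687, 0.399, -0.002], 0.79)]
top spray_can [([0.522, 0.39, 0.0], 0.75)]
0.0187 [ 0.15245002 -0.6575894   0.22268492] [3.78593509e-05 9.93521689e-01 1.13642649e-01 1.31207810e-05] 1.3 [-0.64819228 -0.3462416   0.21717094]
```

View pics/scene0.png

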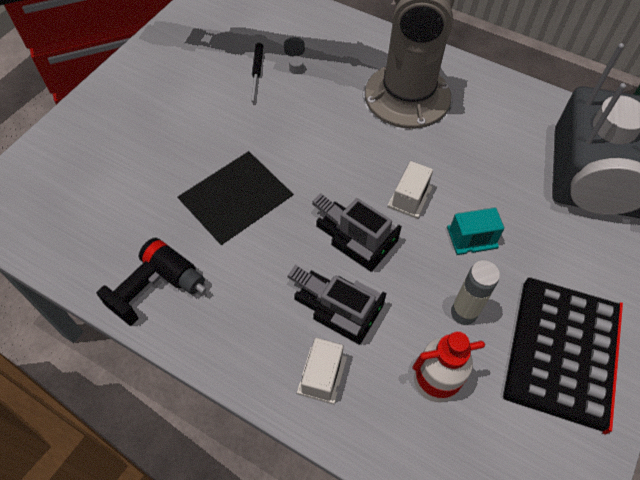

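View pics/top0.png

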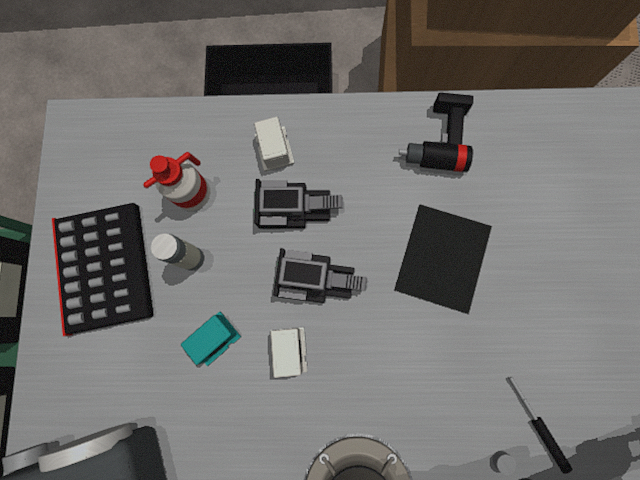

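The scene view shows the two docks: the near one at about (355,230) and the far one at about (340,300). White and turquoise look-alikes stand nearby, and the mat is at (235,197). The top view shows the near dock at (305,275) with its paddle at (350,283), and the far dock at (285,203). I'll fit precise poses from depth.

```bash
cat > h.py <<'E'
from bench import *
import numpy as np, cv2
def cloud(c):
    p,d=read_camera(c); K=calibration(c); f=240/np.tan(np.radians(K["fovy"])/2)
    v,u=np.mgrid[:480,:640]; P=np.stack([(u-K["cx"])/f*d,(v-K["cy"])/f*d,d],-1)
    T=np.asarray(K["pose"]); W=P@T[:3,:3].T+T[:3,3]; W[d<=0]=np.nan
    return p,W
def rect(W,m):
    (c,s,a)=cv2.minAreaRect((W[m][:,:2]*1000).astype(np.float32)); return np.round(c,1),np.round(s,1),round(a,1),int(m.sum())
E
python3 - <<'E'
from h import *
for c in ["top","scene"]:
    p,W=cloud(c)
    for n,(x,y) in {"near":(.474,.117),"far":(.648,.167)}.items():
        r=np.hypot(W[...,0]-x,W[...,1]-y)
        z=W[...,2][r<.07]; h,e=np.histogram(z,bins=np.arange(0,.13,.006)); print(c,n,h)
        t=np.nanpercentile(W[...,2][r<.03],50); m=(r<.075)&(abs(W[...,2]-t)<.007)
        print(" top z",t,rect(W,m))
    r=silhouettes("mat",c)
    if r: m=cv2.erode(r[0]["region"].astype(np.uint8),np.ones((3,3)))>0; m&=np.isfinite(W[...,2]); print(c,"mat",rect(W,m))
    # paddle
    for n,(x,y) in {"near":(.452,-.002),"far":(.648,.052)}.items():
        r=np.hypot(W[...,0]-x,W[...,1]-y); m=(r<.028)&(W[...,2]>.038); print(c,n,"paddle",rect(W,m),np.nanmedian(W[m],0))
E
```

```text
top near [ 108    6    4   13  227   97  154  390  171   14  130   20    5   10
    9   15  127 1114   31    0    0]
 top z 0.10467135768055624 (array([473.4, 116.1]), array([100.2,  60.8]), 81.9, 1265)
top far [ 96  34  11  35 202 120 145 345 192  39 165  40 598 500   1   0   0   0
   0   0   0]
 top z 0.07800883208223186 (array([647. , 167.7]), array([99.5, 60.5]), 89.0, 1106)
top mat (array([ 517., -213.]), array([178.2, 218.8]), 70.9, 6637)
top near paddle (array([ 4.571e+02, -2.000e-01]), array([50.6, 30. ]), 81.7, 285) [ 0.45693821 -0.00103971  0.05364416]
top far paddle (array([645.8,  53.4]), array([52. , 30.9]), 89.8, 293) [0.64549608 0.05112557 0.05306402]
scene near [260  67  72  60 106 142 118 163 282  99 160 147  77  70  65  79 106 698
 341   0   0]
 top z 0.10645574860432339 (array([471.5, 113.5]), array([100.9,  64.9]), 80.9, 1099)
scene far [286  73  62  56 101 177 125 284 415  89 155 144 292 979  45   0   0   0
   0   0   0]
 top z 0.07990922892864294 (array([646.2, 165.6]), array([99.8, 63.7]), 89.1, 1305)
scene mat (array([ 514.2, -216.4]), array([181.5, 215.8]), 71.8, 5114)
scene near paddle (array([454.5,  -0.8]), array([51.7, 32.4]), 83.7, 291) [ 0.45684736 -0.00213779  0.05502675]
scene far paddle (array([644.6,  52.4]), array([53.3, 32.5]), 89.2, 362) [0.64610314 0.05213243 0.05423696]
```

The near dock holds the tall pack: its top is at 105 mm, against 78 mm for the far one. Its origin is about (0.473, 0.1155) with yaw about 81.7°. Next I press the paddle.

```bash
cat >> h.py <<'E'
from scipy.spatial.transform import Rotation as R
O=np.array([.4728,.1152]); psi=np.radians(81.7); ex=np.array([np.cos(psi),np.sin(psi)]); ey=np.array([-ex[1],ex[0]])
def quat(flip=False):
    q=(R.from_euler('z',psi+np.pi*flip)*R.from_euler('x',np.pi)).as_quat(); return q[[3,0,1,2]]
def at(x,z,y=0): return np.r_[O+x*ex+y*ey,z]
E
python3 - <<'E'
from h import *
for f in (0,1):
    for p in (at(-.125,.12),at(0,.058),np.array([.5155,-.2145,.06])): print(f,inverse_kinematics(p,quat(f)))
q0=readout.current_q(); 
f=min((0,1),key=lambda f:abs((lambda j:99 if j is None else j[6])(inverse_kinematics(at(-.06,.1),quat(f)))))
print("flip",f)
gripper_to(0); bot.move_to(at(-.125,.12),quat(f)); bot.move_straight(at(-.125,.062),rate=.1)
print(readout.current_force())
for z in np.arange(.056,.0245,-.002):
    s=bot.move_straight(at(-.125,z),rate=.02,threshold=35)
    print(round(z,3),s,readout.current_ee_pos()[2].round(4),readout.current_force().round(1))
    if s: break
print(readout.current_clock())
E
```

```text
0 [ 0.53201133  0.3508559  -0.75830716  2.12183765  0.33941491  0.7894011
 -0.5835701 ]
0 [ 0.39491224  0.60256023 -0.95830362  2.08389722  0.69352527  0.81164785
 -1.13431913]
0 [ 0.63124137  0.53649424 -0.4464214   1.94144692  0.33488133  0.73615106
 -0.1562983 ]
1 [ 0.83853979  0.52071657 -1.17649933  2.10682269  0.61649652  0.91807789
  2.30529235]
1 [ 0.53844054  0.74243615 -1.18866192  2.07673918  0.87646798  0.95499037
  1.85720914]
1 [ 0.11766161  0.50472752  0.21117923  1.9775935  -0.16288215  0.67521511
 -2.85572504]
flip 0
[-0.17720542  0.48190934  0.20153079]
0.056 False 0.0562 [-0.1 -0.   1.4]
0.054 False 0.054 [ 0.7 -0.5  1.8]
0.052 False 0.0519 [ 0.3 -0.7  1.5]
0.05 False 0.0499 [ 0.4 -0.7  2.7]
0.048 False 0.0479 [ 0.7 -1.5  2.2]
0.046 False 0.0462 [-0.3 -2.   6.6]
0.044 False 0.0441 [-0.8 -2.4  6.2]
0.042 False 0.0421 [-0.7 -3.9  8.1]
0.04 False 0.04 [-0.6 -2.8  4.7]
0.038 False 0.0379 [-0.6 -2.3  4.3]
0.036 False 0.0359 [ 0.2 -1.1  3. ]
0.034 False 0.0338 [0.1 0.  0.7]
0.032 False 0.0318 [-0.1 -0.6  0.1]
0.03 False 0.0299 [-0.9 -0.   0.2]
0.028 False 0.0279 [ 1.2  0.  -0.7]
0.026 False 0.0261 [-0.   0.6  2.6]
10.3333
```

Run:
```python
from h import *
bot.move_straight(at(-.125,.025),rate=.02,threshold=25); print(readout.current_force().round(1))
bot.move_straight(at(-.125,.14),rate=.1); gripper_to(.088); bot.move_to(at(0,.19),quat())
for c in ("scene","top"):
    p,W=cloud(c)
    a=at(-.125,0); r=np.hypot(W[...,0]-a[0],W[...,1]-a[1]); print(c,np.nanpercentile(W[...,2][r<.012],[5,50,95]))
cv2.imwrite("pics/s1.png",p[150:400,180:480,::-1].repeat(2,0).repeat(2,1)); print(readout.current_clock())
```

```text
[-0.2 -0.2  3.4]
scene [0.00920861 0.02815433 0.0319962 ]
top [0.02369089 0.02632991 0.02875203]
13.9583
```

View pics/s1.png

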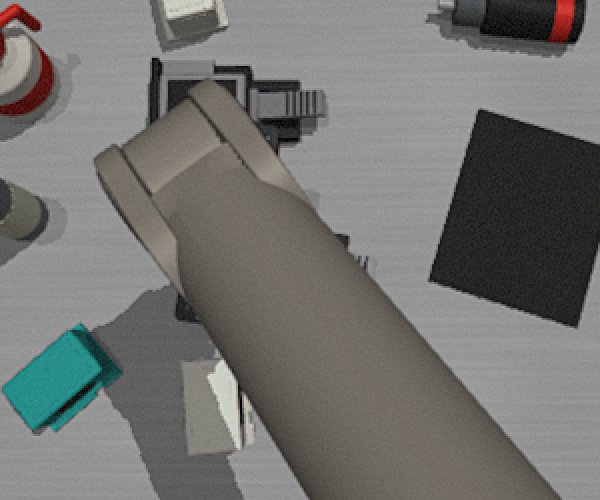

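The arm covers the dock in this crop, but depth puts the paddle at about 26 mm, so it is latched. The short pack's paddle is still up at (305,103). Next I grip and pull.

Run:
```python
from h import *
print("hit",bot.move_straight(at(0,.058),rate=.08,threshold=12), readout.current_ee_pos())
gripper_to(.0); print("w",readout.current_gripper_width(),readout.current_grip_force(),readout.current_force().round(1))
for x in (-.006,-.012,-.02,-.04,-.06,-.085):
    bot.move_straight(at(x,.058),rate=.03); F=readout.current_force(); print(x,(ex@F[:2]).round(1),(ey@F[:2]).round(1),F[2].round(1),readout.current_gripper_width())
p,W=cloud("top"); a=at(-.085,0); 
m=(np.hypot(W[...,0]-a[0],W[...,1]-a[1])<.09)&(abs(W[...,2]-.104)<.008); print(rect(W,m))
cv2.imwrite("pics/t2.png",p[150:400,180:480,::-1].repeat(2,0).repeat(2,1)); p,W=cloud("scene"); cv2.imwrite("pics/s2.png",p[120:370,200:500,::-1].repeat(2,0).repeat(2,1)); print(readout.current_clock())
```

```text
hit False [0.47308491 0.11524227 0.05835551]
w 0.05983230140709205 29.991493821144104 [-0.3  0.3  2.1]
-0.006 7.4 1.8 -0.5 0.05974061463658732
-0.012 5.7 0.8 -0.2 0.05983788747425252
-0.02 5.2 1.0 0.5 0.05984943668048806
-0.04 -1.8 -0.7 2.9 0.05996513899065737
-0.06 -0.5 -0.1 2.9 0.060093058534625626
-0.085 -2.6 -0.7 0.5 0.05992062783036235
(array([446.6,  78.4]), array([15.5,  8.6]), 0.8, 25)
20.1417
```

View pics/s2.png

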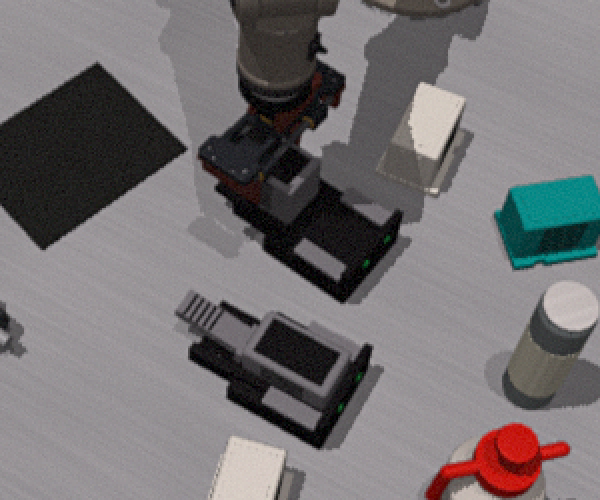

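The pack has come out of the tall dock and sits in the gripper at (290,190). The short pack is still docked at (300,345) with its paddle up. I'll measure any slip, then lift.

Run:
```python
from h import *
bot.move_straight(at(-.10,.058),rate=.05)
p,W=cloud("scene"); L=np.stack([(W[...,:2]-O)@ex,(W[...,:2]-O)@ey,W[...,2]],-1)
m=(abs(L[...,1])<.022)&(L[...,2]>.06)&(L[...,2]<.095)&(L[...,0]>-.09)&(L[...,0]<.03); print("rear face x",np.nanpercentile(L[m],[5,25,50,75,95],axis=0).round(3)[:,0],m.sum())
print("stop",bot.move_straight(at(-.10,.075),rate=.03,threshold=15),readout.current_force().round(1))
bot.move_straight(at(-.10,.15),rate=.1)
p,W=cloud("scene"); cv2.imwrite("pics/s3.png",p[120:370,200:500,::-1].repeat(2,0).repeat(2,1))
print(readout.current_force().round(1),readout.current_gripper_width(),readout.current_clock())
```

```text
rear face x [-0.055 -0.054 -0.053 -0.053 -0.052] 96
stop False [-0.3 -0.  -7.3]
[ 0.3 -0.1 -6.3] 0.059914047619597365 22.3083
```

View pics/s3.png

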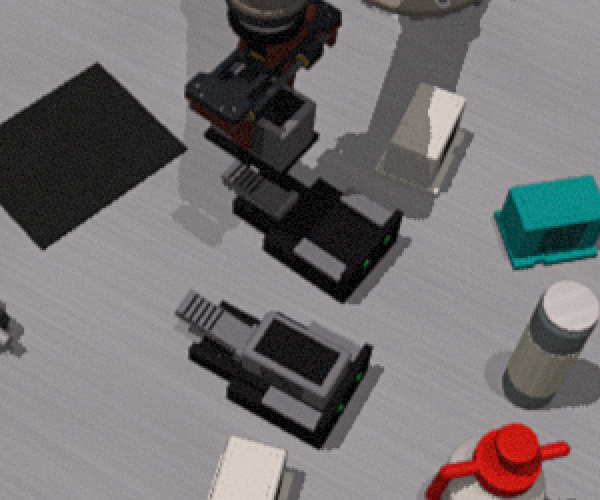

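The pack is held and lifted clear without slipping, and the paddle at (245,180) is still down. Now I carry it to the mat.

Run:
```python
from h import *
g=np.array([.5155,-.2145]); P=lambda z: np.r_[g,z]
bot.move_straight(P(.15),rate=.12); bot.move_straight(P(.045),rate=.08); bot.wait(.2)
print(readout.current_force().round(1))
print(bot.move_straight(P(.029),rate=.015,threshold=5),readout.current_ee_pos().round(4),readout.current_force().round(1))
gripper_to(.088); bot.wait(.3); print(readout.current_gripper_width())
bot.move_straight(P(.16),rate=.08); bot.move_straight(np.r_[.45,-.42,.25],rate=.2)
for c in ("top","scene"):
    p,W=cloud(c); m=(np.hypot(W[...,0]-g[0],W[...,1]-g[1])<.09)&(abs(W[...,2]-.079)<.007); print(rect(W,m),np.nanpercentile(W[m][:,2],[2,50,98]))
    a=at(-.125,0); r=np.hypot(W[...,0]-a[0],W[...,1]-a[1]); print("paddle",np.nanmedian(W[...,2][r<.012]))
cv2.imwrite("pics/s4.png",p[:,:,::-1]); print(readout.current_clock())
```

```text
[-0.7 -0.4 -6.9]
True [ 0.5154 -0.2143  0.032 ] [0.3 1.1 6.9]
0.08805047636480902
(array([ 516.3, -213.2]), array([100.8,  61.1]), 81.7, 1217) [0.07402711 0.07837093 0.0822073 ]
paddle 0.026124709852130668
(array([ 515.2, -215.7]), array([103.3,  61.7]), 82.7, 932) [0.07404561 0.08093125 0.08534291]
paddle 0.02808152657977203
31.025
```

View pics/s4.png

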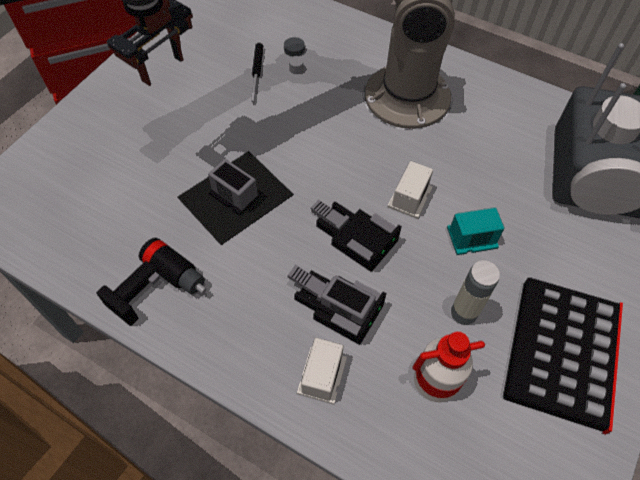

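The tall pack stands upright in the middle of the mat at (235,187), its paddle is still down at (323,212), and nothing else has moved. I'm handing in.

```bash
python3 -c "
from bench import *
print(close_job())"
```

```text
the job is handed in; nothing more can be done
None
```

The tall pack is standing upright within about 2 mm of the mat's centre, its dock's paddle is latched down (about 26 mm), the short pack and the other things look undisturbed in the last picture, and the job is handed in at about 31 s; the hand-in gave no verdict.

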